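# Clamp the strip block in its pipetting fixture with the eccentric knob

### The job

Two small aluminium clamping fixtures stand on the bench. Take the grey grip of the one that holds the black eight-well strip block and turn it clockwise seen from above until the off-centre disc under it bears firmly on the block and holds it tight against the sprung jaw, then let go. Leave the knob of the other fixture, which holds the rack of capped tubes, as it is.

Things in the scene. Friction and masses are not known exactly. Their poses are not given: they have to be found in the camera images.
- strip_block: Black eight-well strip block, 26 x 130 x 31 mm (x, y, z), loose, 0.12 kg, lying with a few mm of play in its fixture between knob and jaw. Origin: centre of its underside; y along its length, z up. Its top is 39 mm above the bench. The other fixture looks the same but holds an orange rack of upright capped tubes; the two may have changed places.
- clamp: Fixture holding the strip block: aluminium plate 120 x 158 x 8 mm, fixed to the bench. Origin: on the bench under the knob's axis. Along its +x (away from the robot, turned up to 12 degrees): knob, block lying across, sprung jaw, fixed back bar. Low end stops about 3 mm beyond each end of the block.
- clamp_cam (a joint): Turn (rad) of its knob, growing clockwise seen from above, stops at 0 and 1.75. Starts at 0 to 0.35 with the lobe pointing along the block (robot's left), clear of it. The lobe meets the block at about 0.87, then squeezes it on the jaw ever harder, to 14 N at 1.75, where the lobe points straight at the block. Stays where left (friction 0.08 N m; up to 0.4 N m to turn under load).
- clamp_grip (a point): Grip point on that knob's axis, 67 mm above the bench, turning with it: x along the grey grip bar to its round nose (black line) and the lobe, z up. Bar 14 mm thick (y), x -25 to +28 mm, 48 to 78 mm above the bench, on an 18 mm stem over the eccentric steel disc (radius 20 mm, centre 10 mm off axis towards x, top at 34 mm). Fingertips above 42 mm clear all.
- clamp_jaw: Sprung jaw behind the strip block: bar 10 x 136 x 26 mm with a dark rubber face; gives up to 6 mm away from the knob against springs (4 N/mm). Origin: middle of the lower edge of its face; x away from the knob, z up.
- clamp2_nose (a point): Nose of the same grey grip bar on the other fixture (the one with the tube rack), 28 mm from its axis, 67 mm above the bench; x points away from the axis. To be left where it is.

How it is judged:
By the outcome, as a careful person would: the job done as asked, in the order asked, and still so for the second after the job is handed in, with the robot touching nothing.
It also fails if it takes over 32 s, if anything falls off the work surface, if the arm or the gripper's body presses on something with over 40 N, if the wrist force passes 120 N, or if a joint passes its speed limit or range.

### The arm

A 7-joint arm with a two-finger parallel gripper is mounted at the origin on a cart in front of the work surface, level with it; the furniture and walls round the work are solid. World frame = base frame: x ahead of the robot, y to its left, z up, the work surface at z = 0. Lengths are in m, angles in rad, forces in N, time in s.
With the tool pointing down it reaches from about 0.4 to 0.85 m from the base axis. Payload 10.4 kg.
Tool frame: the origin (TCP) lies between the finger pads; the fingertips stand 19 mm ahead of it and the grasp point (between the pads) is the TCP (manip.tip_reach is the z of the fingertips in the tool frame, in m); z points along the fingers, y is the direction in which the jaws open and shut (so a half turn about z gives the same grasp; the last joint's range is limited). The gripper opens to 85 mm and grips with 20 to 120 N. Pads are 22 mm wide; open, the fingers measure 114 mm over their backs; the gripper's body (76 mm by 85 mm) begins 54 mm behind the grasp point. The pads swing forward as they close: fully open they stand 13 mm farther back than shut.
Start: joints at [-0.023, 0.332, -0.065, 1.46, 0.022, 1.35, -0.088], TCP at [0.625, 0, 0.25] pointing down, gripper open.
Joint ranges: [-2.6, 2.6], [-0.5, 2.12], [-1.47, 1.34], [0.16, 2.42], [-1.27, 4.41], [0.06, 2.06], [-2.6, 2.6]. Speed limits (rad/s): [2.22, 2.22, 2.79, 2.79, 3.14, 3.14, 3.14].

### API

Orientations are given as a unit quaternion [x, y, z, w].
In Python, from workcell import sensors, cams, manip gives the robot as it stands.
- The arm moves only by the shell command python3 -m jog 'ROWS' [FORCE]. ROWS is JSON, a list of rows, each a list of 3 entries, a list of its own where there are three numbers: the shift along the world's x, y, z in m, then the turn, a rotation vector about the world's x, y, z in rad, then the opening in per cent of the stroke, from 0 (shut) to 100 (fully open). In form: [[[dx, dy, dz], [wx, wy, wz], grip], ...]. A call has 1 to 5 rows; each row shifts and turns the pose as measured when the row begins; what a row does not reach is not made up. A row lasts 1/8 s, in which the tool goes at most 62.5 mm and 10.7 degrees, less where a joint would pass 70% of its speed; a pose out of reach is approached as far as the arm can. A call with a gripper value outside its range is refused whole. The fingers move at their own pace and stop on an object; FORCE is the grip in N (left out, the last holds). Time passes only in rows, so rows that do not move let the fingers close. It gives the time, the measured TCP pose, the force and the opening at its end, in the units of the state.
- sensors.get_obs(): the state, without advancing time (a new reading comes with each control period).
- cams.camera(name): name is "scene" or "side" or "wrist"; returns (picture, depth): 400x640x3 uint8, red, green, blue; 400x640 float32, m along the optical axis (not along the pixel's ray), 0 where there is no reading.
- cams.camera_model(name): a dict with "intrinsics" (3x3 intrinsics, pixels), "view" (4x4, takes a point from world to camera coordinates). Camera axes: x right, y down, z forward; pixel columns grow to the right and rows downward; lengths in m; the calibration is good to about 2 mm. A picture is of the moment at which its call begins: read the wrist's pose just before it. camera_model takes no time and is no camera call; for the wrist camera it gives the pose at the moment of the call.
- manip.hand_in(): hands the job in, once; it reports no verdict.
The state is a dict: "clock": time; "joint_pos": joint angles; "joint_velocities": joint speeds; "tau": joint torques, N m; "position": TCP position; "ee_rot": TCP orientation; "ft_force": force on the tool from outside, world axes, zero at the start; "torque": the same for the moment, N m; "grip_width": opening from 0.0 (shut) to 1.0 (fully open).
Only numpy, scipy, OpenCV 4.12 (cv2) and the standard library are available. Lean on these libraries where they do the work, as an engineer would, in place of code of your own. Each camera call takes 0.05 s, during which the arm holds its last target.

## Working session

There is one attempt and no reset: what is moved stays moved. The work goes in short steps, Python scripts to look and compute and a shell command to move; the robot and the scene stay as the last step left them, time stands still between calls to the robot, and variables do not carry over. Pictures are saved under pics/ and viewed, and the job is handed in when it is done.

```bash
mkdir -p pics; ls
python3 - <<'E'
from workcell import sensors,cams,manip
import cv2,numpy as np
o=sensors.get_obs();print(o['clock'],o['position'],o['ee_rot'],o['grip_width'])
for n in ['scene','side','wrist']:
    m=cams.camera_model(n);p,d=cams.camera(n)
    cv2.imwrite(f'pics/{n}0.png',p[:,:,::-1]);np.savez(f'pics/{n}0.npz',p=p,d=d,K=m['intrinsics'],V=m['view'])
    print(n,np.round(m['intrinsics'],1).tolist(),np.round(m['view'],3).tolist())
E
```

```text
pics
0.0 [ 6.24647273e-01 -9.21861241e-06  2.49522683e-01] [ 7.07110970e-01  7.07102233e-01 -5.31686007e-04 -4.74489497e-04] 0.999026236850888
scene [[408.8, 0.0, 317.6], [0.0, 408.8, 203.0], [0.0, 0.0, 1.0]] [[-0.846, -0.532, -0.017, 0.403], [-0.241, 0.411, -0.879, 0.186], [0.475, -0.74, -0.476, 0.605], [0.0, 0.0, 0.0, 1.0]]
side [[517.7, 0.0, 320.9], [0.0, 517.7, 200.9], [0.0, 0.0, 1.0]] [[0.948, -0.318, -0.007, -0.482], [-0.154, -0.437, -0.886, 0.132], [0.279, 0.841, -0.464, 0.823], [0.0, 0.0, 0.0, 1.0]]
wrist [[285.6, 0.0, 316.1], [0.0, 285.6, 193.7], [0.0, 0.0, 1.0]] [[1.0, -0.0, -0.001, -0.623], [0.0, -0.966, 0.259, -0.033], [-0.001, -0.259, -0.966, 0.377], [0.0, 0.0, 0.0, 1.0]]
```

View pics/scene0.png

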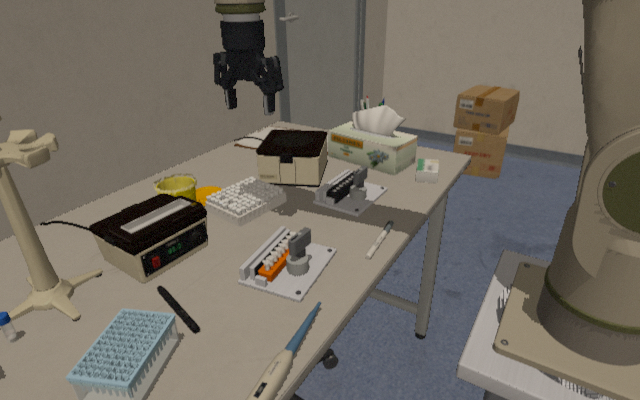

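View pics/side0.png

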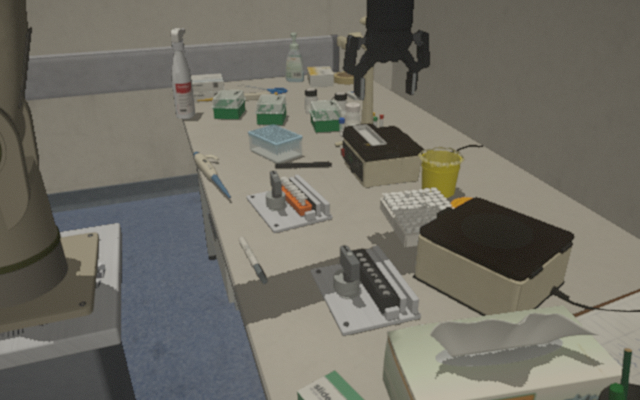

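View pics/wrist0.png

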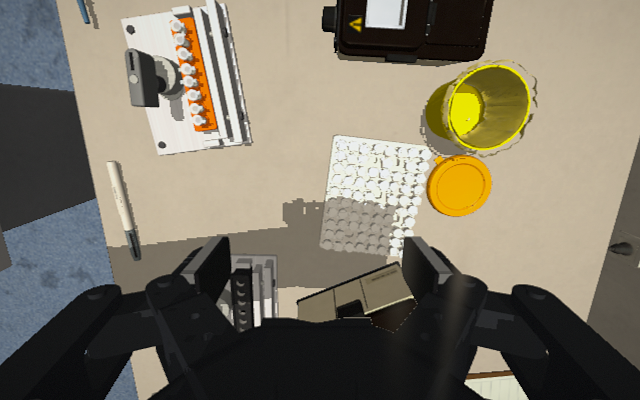

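The pictures show the strip-block fixture to the robot's right: side (365,290), scene (350,190). The tube rack is on the left, at side (290,200). Next I measure the grip bar's top from depth.

```bash
cat > h.py <<'E'
import numpy as np,cv2
def cloud(n,tag='0'):
    z=np.load(f'pics/{n}{tag}.npz');d=z['d'].astype(float);K=z['K'];V=z['V']
    v,u=np.mgrid[:400,:640]
    c=np.stack([(u-K[0,2])/K[0,0]*d,(v-K[1,2])/K[1,1]*d,d],-1)
    w=(c-V[:3,3])@V[:3,:3]
    w[d<=0]=np.nan
    return z['p'],w
def ray(z,u,v,h):
    K=z['K'];V=z['V'];c=-V[:3,:3].T@V[:3,3]
    r=V[:3,:3].T@np.array([(u-K[0,2])/K[0,0],(v-K[1,2])/K[1,1],1]);return c+r*(h-c[2])/r[2]
E
python3 - <<'E'
from h import *
for n,box in [('side',(320,420,240,330)),('scene',(310,390,160,215))]:
    p,w=cloud(n);u0,u1,v0,v1=box
    s=w[v0:v1,u0:u1];
    for lo,hi in [(.074,.082),(.05,.073),(.034,.042),(.004,.012)]:
        m=(s[...,2]>lo)&(s[...,2]<hi);q=s[m]
        if n=='scene':m&=True
        if len(q)<5: print(n,lo,len(q));continue
        c=q[:,:2].mean(0);U,S,Vt=np.linalg.svd(q[:,:2]-c,full_matrices=False)
        t=(q[:,:2]-c)@Vt.T
        print(n,lo,len(q),c.round(4),q.min(0).round(3),q.max(0).round(3),'ax',Vt[0].round(3),np.ptp(t,axis=0).round(3),'z',np.median(q[:,2]).round(4))
    c=cv2.resize(p[v0:v1,u0:u1,::-1],None,fx=6,fy=6,interpolation=cv2.INTER_CUBIC);cv2.imwrite(f'pics/{n}_z.png',c)
E
```

```text
side 0.074 289 [ 0.4872 -0.2464] [ 0.476 -0.38   0.074] [ 0.598 -0.174  0.082] ax [ 0.056 -0.998] [0.207 0.131] z 0.0777
side 0.05 309 [ 0.4974 -0.2087] [ 0.476 -0.227  0.05 ] [ 0.6   -0.174  0.073] ax [-0.996 -0.093] [0.126 0.053] z 0.062
side 0.034 1208 [ 0.5279 -0.2061] [ 0.465 -0.277  0.034] [ 0.6   -0.13   0.042] ax [-0.016 -1.   ] [0.147 0.136] z 0.0354
side 0.004 2576 [ 0.4874 -0.227 ] [ 0.445 -0.282  0.004] [ 0.652 -0.087  0.012] ax [ 0.038 -0.999] [0.193 0.213] z 0.0077
scene 0.074 55 [ 0.5104 -0.196 ] [ 0.476 -0.223  0.074] [ 0.614 -0.172  0.077] ax [-0.998 -0.065] [0.138 0.05 ] z 0.0748
scene 0.05 224 [ 0.5335 -0.1921] [ 0.476 -0.237  0.05 ] [ 0.615 -0.171  0.073] ax [-0.999  0.052] [0.141 0.059] z 0.0612
scene 0.034 140 [ 0.5418 -0.195 ] [ 0.475 -0.372  0.034] [ 0.637 -0.132  0.042] ax [-0.169  0.986] [0.232 0.166] z 0.0356
scene 0.004 817 [ 0.5023 -0.2047] [ 0.444 -0.386  0.004] [ 0.663 -0.118  0.012] ax [-0.243  0.97 ] [0.297 0.194] z 0.0052
```

View pics/side_z.png

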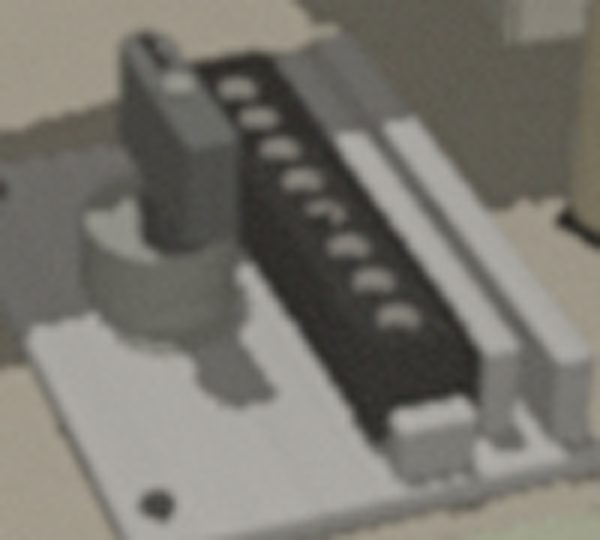

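View pics/scene_z.png

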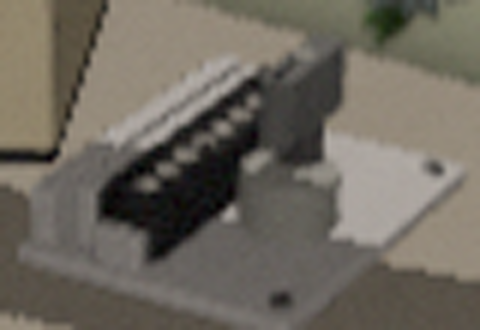

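Run:
```python
from h import *
for n in ['side','scene']:
    p,w=cloud(n)
    f=lambda b,zl,zh:w[(w[...,0]>b[0])&(w[...,0]<b[1])&(w[...,1]>b[2])&(w[...,1]<b[3])&(w[...,2]>zl)&(w[...,2]<zh)]
    for nm,b,zl,zh in [('top',(.46,.53,-.25,-.15),.0755,.082),('bar',(.46,.53,-.25,-.15),.05,.082),('block',(.515,.57,-.3,-.1),.036,.042),('plate',(.43,.6,-.3,-.1),.006,.0105),('bars',(.565,.62,-.31,-.1),.025,.045)]:
        q=f(b,zl,zh)[:,:2].astype(np.float32)
        r=cv2.minAreaRect(q) if len(q)>4 else None
        print(n,nm,len(q),q.mean(0).round(4),q.min(0).round(3),q.max(0).round(3), [np.round(a,4) for a in r] if r else '')
```

```text
side top 194 [ 0.4833 -0.202 ] [ 0.476 -0.226] [ 0.491 -0.174] [array([ 0.4836, -0.2003]), array([0.0523, 0.0143]), np.float64(89.3037)]
side bar 490 [ 0.4814 -0.2073] [ 0.476 -0.227] [ 0.492 -0.174] [array([ 0.4839, -0.2005]), array([0.0528, 0.0152]), np.float64(89.4531)]
side block 262 [ 0.5291 -0.2032] [ 0.515 -0.266] [ 0.557 -0.135] [array([ 0.5359, -0.2003]), array([0.1305, 0.0418]), np.float64(89.9999)]
side plate 2395 [ 0.4814 -0.224 ] [ 0.445 -0.282] [ 0.599 -0.12 ] [array([ 0.5224, -0.2016]), array([0.1606, 0.1531]), np.float64(88.8142)]
side bars 357 [ 0.6088 -0.2248] [ 0.598 -0.256] [ 0.62  -0.193] [array([ 0.6083, -0.2249]), array([0.0067, 0.0661]), np.float64(19.7538)]
scene top 2 [ 0.4808 -0.1973] [ 0.481 -0.207] [ 0.481 -0.188] 
scene bar 183 [ 0.4808 -0.1914] [ 0.476 -0.225] [ 0.49  -0.171] [array([ 0.4827, -0.1981]), array([0.0545, 0.0143]), np.float64(89.0166)]
scene block 13 [ 0.5296 -0.1836] [ 0.516 -0.254] [ 0.534 -0.133] [array([ 0.5315, -0.1927]), array([0.0168, 0.1213]), np.float64(6.8457)]
scene plate 133 [ 0.5055 -0.1595] [ 0.449 -0.266] [ 0.6   -0.121] [array([ 0.5246, -0.192 ]), array([0.1501, 0.144 ]), np.float64(1.248)]
scene bars 100 [ 0.6077 -0.1962] [ 0.596 -0.251] [ 0.62  -0.183] [array([ 0.6082, -0.2166]), array([0.0231, 0.068 ]), np.float64(0.4683)]
```

Run:
```python
from h import *
z=np.load('pics/side0.npz');p,w=cloud('side')
b=(w[...,0]>.5)&(w[...,0]<.58)&(w[...,1]>-.3)&(w[...,1]<-.1)
g=p.max(-1)
m=b&(abs(w[...,2]-.039)<.004)&(g<90)
q=w[m][:,:2];print('dark block',len(q),q.min(0),q.max(0),cv2.minAreaRect(q.astype(np.float32)))
# bright bars top (z about .034 jaw) edges
for lo,hi,x0,x1 in [(.03,.045,.545,.575),(.03,.05,.575,.6)]:
    s=w[(w[...,2]>lo)&(w[...,2]<hi)&(w[...,0]>x0)&(w[...,0]<x1)&(w[...,1]>-.29)&(w[...,1]<-.1)]
    print(len(s),np.median(s[:,2]),np.polyfit(s[:,1],s[:,0],1))
# per-y block back/front dark edges
for y in np.arange(-.26,-.13,.015):
    t=q[abs(q[:,1]-y)<.006]; 
    s=w[(abs(w[...,1]-y)<.006)&(w[...,2]>.028)&(w[...,2]<.046)&(w[...,0]>.56)&(w[...,0]<.61)]
    e=w[(abs(w[...,1]-y)<.006)&(w[...,2]>.006)&(w[...,2]<.011)&(w[...,0]<.53)&(w[...,0]>.4)]
    print(round(y,3),t[:,0].min().round(4) if len(t) else '',t[:,0].max().round(4) if len(t) else '',s[:,0].min().round(4) if len(s) else '',s[:,0].max().round(4) if len(s) else '', 'platefront',e[:,0].min().round(4) if len(e) else '')
```

```text
dark block 527 [ 0.50818627 -0.26563469] [ 0.5355905  -0.13517157] ((0.5218604803085327, -0.20041918754577637), (0.13077452778816223, 0.025839315727353096), 88.91166687011719)
492 0.033448234099916235 [0.00719382 0.55713047]
51 0.040958816711991725 [-0.01617473  0.59541576]
-0.26 0.5082 0.5325 0.5601 0.561 platefront 0.4449
-0.245 0.5084 0.5332 0.5608 0.5624 platefront 0.4452
-0.23 0.5085 0.5337 0.5603 0.61 platefront 0.4458
-0.215 0.5088 0.5342 0.5602 0.6082 platefront 0.4463
-0.2 0.5089 0.5339 0.5601 0.6016 platefront 0.4461
-0.185 0.5094 0.535 0.5604 0.5628 platefront 0.4461
-0.17 0.515 0.5353 0.5602 0.5625 platefront 0.4471
-0.155 0.515 0.535 0.5601 0.5638 platefront 0.4469
-0.14 0.5157 0.5343 0.5605 0.5633 platefront 0.4474
```

```bash
python3 -m jog '[[[-0.03,-0.042,0],[0,0,0],60],[[-0.03,-0.042,0],[0,0,0],60],[[-0.03,-0.042,-0.02],[0,0,0],60],[[-0.03,-0.042,-0.03],[0,0,0],60],[[-0.02,-0.034,-0.03],[0,0,0],60]]' 30
python3 - <<'E'
from workcell import sensors,cams
import cv2,numpy as np
from h import *
o=sensors.get_obs();print(o['clock'],o['position'],o['ee_rot'],o['joint_pos'])
m=cams.camera_model('wrist');p,d=cams.camera('wrist')
cv2.imwrite('pics/wrist1.png',p[:,:,::-1]);np.savez('pics/wrist1.npz',p=p,d=d,K=m['intrinsics'],V=m['view'])
p,w=cloud('wrist','1')
for zl in (.05,.074):
    q=w[(w[...,0]>.46)&(w[...,0]<.51)&(w[...,1]>-.25)&(w[...,1]<-.15)&(w[...,2]>zl)&(w[...,2]<.082)]
    print(len(q),q.min(0),q.max(0),cv2.minAreaRect(q[:,:2].astype(np.float32)))
    t=np.polyfit(q[:,1],q[:,0],1);print(t)
E
```

```text
clock: 0.78
position: [0.4816, -0.2039, 0.1683]
ee_rot: [0.705, 0.709, 0.001, 0.001]
ft_force: [0.9, -0.4, -0.1]
grip_width: 0.601
0.775 [ 0.48161573 -0.20387043  0.16827985] [7.04898991e-01 7.09306960e-01 8.78074573e-04 5.27015979e-04] [ 0.25747425  0.17001087  0.06191582  1.83991779 -0.01278935  1.13028669
  0.33016806]
1181 [ 0.47419557 -0.22480612  0.05011375] [ 0.4916448  -0.17252589  0.08013435] ((0.48281148076057434, -0.19879737496376038), (0.017289211973547935, 0.0523824580013752), 5.119379997253418)
[-0.00192703  0.48241776]
1106 [ 0.47627426 -0.22480612  0.0740407 ] [ 0.48989008 -0.17264711  0.08013435] ((0.48308658599853516, -0.19872181117534637), (0.01357088889926672, 0.052149251103401184), 0.09308146685361862)
[-1.21665416e-04  4.82807852e-01]
```

View pics/wrist1.png

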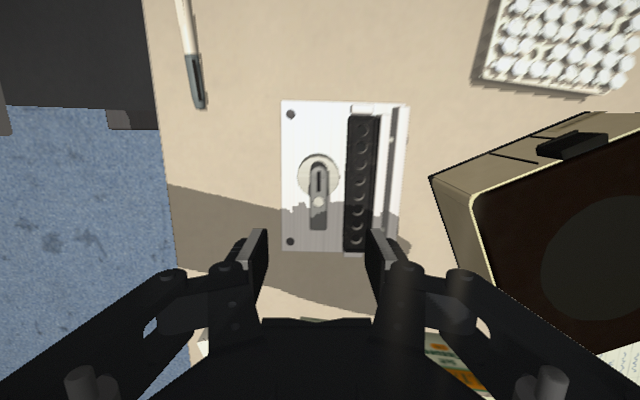

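The wrist view shows the black block at columns 347–375 and the knob at about (318,185). The nose points to world +y. The knob axis is at about (0.483, −0.201), and the turn is about 0.16 rad.

```bash
python3 -m jog '[[[0.0017,0.003,-0.04],[0,0,0],60],[[0,0,-0.04],[0,0,0],60],[[0,0,-0.02],[0,0,0],60],[[0,0,0],[0,0,0],60]]' 30; python3 -c "
from workcell import sensors;print(sensors.get_obs()['ft_force'])"
```

```text
clock: 1.32
position: [0.4769, -0.2065, 0.0608]
ee_rot: [0.708, 0.706, -0.002, -0.002]
ft_force: [-0.2, -0.4, 0.4]
grip_width: 0.599
[-0.21991414 -0.43416497  0.39656748]
```

```bash
python3 -m jog '[[[0.006,0.0055,0.006],[0,0,0],60],[[0,0,0],[0,0,0],60]]' 30
```

```text
clock: 1.58
position: [0.4846, -0.2005, 0.0691]
ee_rot: [0.708, 0.706, -0.001, -0.001]
ft_force: [-0.1, -0.2, 0.1]
grip_width: 0.598
```

```bash
python3 -m jog '[[[-0.001,0,-0.002],[0,0,0],60],[[0,0,0],[0,0,0],0],[[0,0,0],[0,0,0],0],[[0,0,0],[0,0,0],0],[[0,0,0],[0,0,0],0]]' 40
```

```text
clock: 2.2
position: [0.4841, -0.2008, 0.0688]
ee_rot: [0.708, 0.706, -0.001, -0.0]
ft_force: [0.0, 0.3, -0.6]
grip_width: 0.16
```

```bash
python3 -m jog '[[[0,0,0],[0,0,-0.12],0],[[0,0,0],[0,0,-0.12],0],[[0,0,0],[0,0,-0.12],0],[[0,0,0],[0,0,0],0]]' 60; python3 -c "
from workcell import sensors;from scipy.spatial.transform import Rotation as R
o=sensors.get_obs();print(o['torque'],R.from_quat(o['ee_rot']).as_matrix().round(3).tolist(),o['joint_pos'])"
```

```text
clock: 2.7
position: [0.4842, -0.2008, 0.0688]
ee_rot: [0.826, 0.564, -0.001, -0.0]
ft_force: [-2.2, 0.7, 3.0]
grip_width: 0.153
[ 0.07465514  0.15335614 -0.07402849] [[0.364, 0.932, -0.002], [0.932, -0.364, -0.0], [-0.001, -0.002, -1.0]] [ 0.20681254  0.29529669  0.11212842  1.92426157 -0.03999722  0.92582364
 -0.03398055]
```

```bash
python3 -m jog '[[[0,0,0],[0,0,-0.13],0],[[0,0,0],[0,0,-0.13],0],[[0,0,0],[0,0,-0.13],0],[[0,0,0],[0,0,-0.13],0],[[0,0,0],[0,0,0],0]]' 80; python3 -c "
from workcell import sensors;from scipy.spatial.transform import Rotation as R
import numpy as np
o=sensors.get_obs();m=R.from_quat(o['ee_rot']).as_matrix();print(o['torque'],np.degrees(np.arctan2(m[1,0],m[0,0])))"
```

```text
clock: 3.32
position: [0.4843, -0.2009, 0.0689]
ee_rot: [0.943, 0.334, -0.001, -0.0]
ft_force: [-1.1, 0.4, 1.8]
grip_width: 0.149
[ 0.02427019  0.17814165 -0.10404625] 38.965197845927165
```

```bash
python3 -m jog '[[[0,0,0],[0,0,-0.13],0],[[0,0,0],[0,0,-0.13],0],[[0,0,0],[0,0,-0.13],0],[[0,0,0],[0,0,-0.13],0],[[0,0,0],[0,0,0],0]]' 100; python3 -c "
from workcell import sensors;from scipy.spatial.transform import Rotation as R
import numpy as np
o=sensors.get_obs();m=R.from_quat(o['ee_rot']).as_matrix();print(o['torque'],np.degrees(np.arctan2(m[1,0],m[0,0])))"
```

```text
clock: 3.95
position: [0.4843, -0.201, 0.0689]
ee_rot: [0.996, 0.087, -0.001, -0.0]
ft_force: [-1.7, 0.3, 2.5]
grip_width: 0.149
[ 0.04375977  0.20003193 -0.12117914] 9.928432039418896
```

```bash
python3 -m jog '[[[0,0,0],[0,0,-0.09],0],[[0,0,0],[0,0,-0.06],0],[[0,0,0],[0,0,0],0]]' 100
python3 - <<'E'
from workcell import sensors,cams;from scipy.spatial.transform import Rotation as R
import numpy as np,cv2
o=sensors.get_obs();m=R.from_quat(o['ee_rot']).as_matrix();print(o['ft_force'],o['torque'],np.degrees(np.arctan2(m[1,0],m[0,0])))
m=cams.camera_model('side');p,d=cams.camera('side')
np.savez('pics/side1.npz',p=p,d=d,K=m['intrinsics'],V=m['view'])
cv2.imwrite('pics/side1z.png',cv2.resize(p[200:340,280:460,::-1],None,fx=4,fy=4,interpolation=cv2.INTER_CUBIC))
E
```

```text
clock: 4.32
position: [0.4843, -0.201, 0.0689]
ee_rot: [1.0, 0.019, -0.001, -0.0]
ft_force: [-1.6, -0.2, 2.0]
grip_width: 0.147
[-1.64826671 -0.19401476  2.00361913] [0.09469512 0.15380184 0.04527462] 2.2170291531923723
```

View pics/side1z.png

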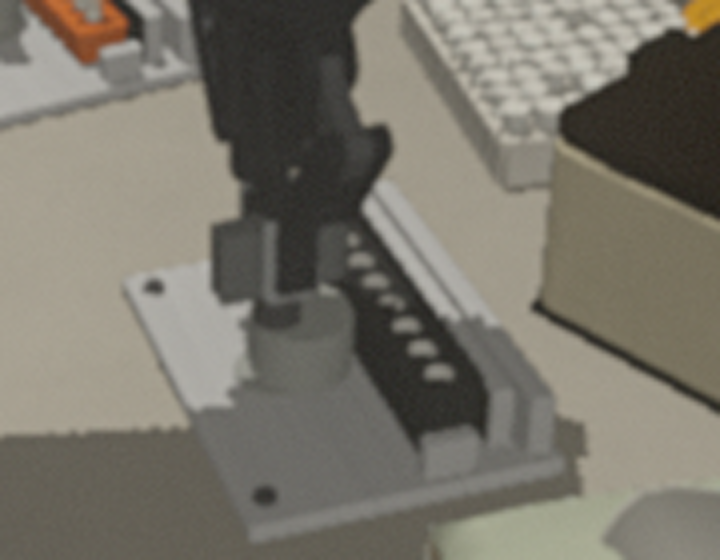

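The knob followed; the lobe now presses on the block, at about (345,310) in the crop. I'll add a small last turn, then open.

```bash
python3 -m jog '[[[0,0,0],[0,0,-0.03],0],[[0,0,0],[0,0,0],0],[[0,0,0],[0,0,0],40],[[0,0,0],[0,0,0],60],[[0,0,0],[0,0,0],60]]' 60 && python3 -m jog '[[[0,0,0.02],[0,0,0],60],[[0,0,0.04],[0,0,0],60],[[0,0,0.05],[0,0,0],60],[[0,0.03,0.05],[0,0,0],60],[[0,0,0],[0,0,0],60]]'
python3 - <<'E'
from workcell import sensors,cams
from h import *
for n in ['side','scene','wrist']:
    m=cams.camera_model(n);p,d=cams.camera(n)
    np.savez(f'pics/{n}2.npz',p=p,d=d,K=m['intrinsics'],V=m['view'])
    cv2.imwrite(f'pics/{n}2.png',p[:,:,::-1])
    p,w=cloud(n,'2')
    q=w[(w[...,0]>.44)&(w[...,0]<.53)&(w[...,1]>-.25)&(w[...,1]<-.15)&(w[...,2]>.074)&(w[...,2]<.082)]
    if len(q)>4: print(n,len(q),q.min(0),q.max(0),cv2.minAreaRect(q[:,:2].astype(np.float32)))
    for k in '02':
        if n=='wrist' and k=='0':continue
        p,w=cloud(n,k);b=(w[...,0]>.5)&(w[...,0]<.58)&(w[...,1]>-.3)&(w[...,1]<-.1)&(abs(w[...,2]-.039)<.004)&(p.max(-1)<90)
        q=w[b];
        if len(q)>4:print(n,k,'block',cv2.minAreaRect(q[:,:2].astype(np.float32)))
        s=w[(w[...,2]>.03)&(w[...,2]<.0365)&(w[...,0]>.543)&(w[...,0]<.575)&(w[...,1]>-.28)&(w[...,1]<-.1)&(p.max(-1)>100)]
        if len(s)>4:print(n,k,'jaw',cv2.minAreaRect(s[:,:2].astype(np.float32)))
E
```

```text
clock: 5.0
position: [0.4843, -0.201, 0.0687]
ee_rot: [1.0, 0.006, -0.001, -0.0]
ft_force: [0.3, 0.5, -0.0]
grip_width: 0.602
clock: 5.62
position: [0.4829, -0.1701, 0.2327]
ee_rot: [1.0, 0.006, -0.001, -0.001]
ft_force: [0.4, -0.1, -0.4]
grip_width: 0.601
side 237 [ 0.45909874 -0.20984551  0.07400813] [ 0.51109161 -0.19331134  0.07990186] ((0.4850950837135315, -0.20158633589744568), (0.01652977429330349, 0.05199151486158371), 89.94413757324219)
side 0 block ((0.5218604803085327, -0.20041918754577637), (0.13077452778816223, 0.025839315727353096), 88.91166687011719)
side 0 jaw ((0.5530253648757935, -0.20225897431373596), (0.15116733312606812, 0.020803209394216537), 89.58692932128906)
side 2 block ((0.5274911522865295, -0.20358869433403015), (0.1290777325630188, 0.0287508312612772), 89.01786041259766)
side 2 jaw ((0.5525578856468201, -0.2013448029756546), (0.151401087641716, 0.020279422402381897), 89.05022430419922)
scene 39 [ 0.46033543 -0.20505429  0.07400169] [ 0.50813164 -0.19168558  0.07636208] ((0.48422524333000183, -0.19878661632537842), (0.013281101360917091, 0.0478374175727367
[... 242 characters left out ...]
34), 89.24364471435547)
scene 2 block ((0.5264908671379089, -0.1866856813430786), (0.10508549958467484, 0.02472069300711155), 89.15499114990234)
scene 2 jaw ((0.5543172955513, -0.19537828862667084), (0.019526375457644463, 0.14356760680675507), 1.1755285263061523)
wrist 712 [ 0.45893145 -0.20842018  0.07411921] [ 0.51040726 -0.19388145  0.07993714] ((0.48458582162857056, -0.2010505199432373), (0.05164122208952904, 0.014194211922585964), 1.4755172729492188)
wrist 2 block ((0.5211449861526489, -0.2026800513267517), (0.12868942320346832, 0.03492055460810661), 88.88532257080078)
wrist 2 jaw ((0.551620364189148, -0.20229175686836243), (0.14938727021217346, 0.019142359495162964), 88.84393310546875)
```

View pics/wrist2.png

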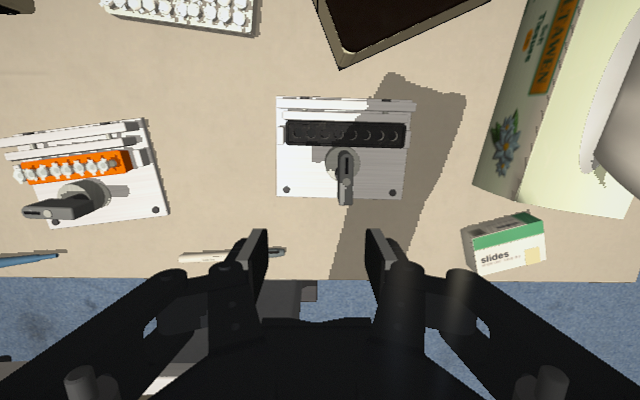

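View pics/side2.png

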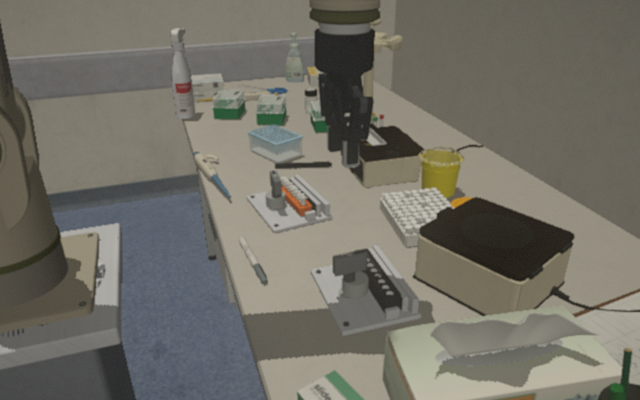

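The bar points straight at the block, within about 1° (wrist (345,175)). The block has moved about 5 mm onto the jaw, and the tube-rack fixture looks unchanged. I'm handing in.

```bash
python3 -c "
from workcell import manip;print(manip.hand_in())"
```

```text
the job is handed in; nothing more can be done
None
```

I gripped the grey knob on the strip-block fixture, turned it about 91° clockwise seen from above, then let go and backed away. I handed the job in at about 6 s of the robot's clock.

**Knob:** after I let go, the bar points straight at the block within about 1°, so the turn is about 1.73–1.75 rad, close to the stop. I estimated the starting turn at about 0.16 rad.

**Block and jaw:** the side and scene views show the block shifted about 5–6 mm onto the jaw. The measurements disagree in two places:
- **Jaw:** my depth measurement of its movement was inconclusive. The side view shows no change and the scene view about 1.6 mm.
- **Block from the wrist view:** the wrist camera's fit of the block was unreliable. It came out 35 mm wide against the true 26 mm, so I did not use it.

**Clamping force:** I did not measure it directly. The wrist torque read at most about 0.12 N m at my checks, less than the 0.4 N m that turning under load can take. I judge the hold from the knob angle and the block's movement.

**Other fixture:** I never went near it, and it looks unchanged in the pictures.

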